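Blank off the soap melter's outlet and charge its pot with offcuts

TASK

Charge the soap melter: first stand the plug right down in the upturned coupler on the melter's outlet riser and swing both cam arms down together until they hang fully home against its sides. Then gather every loose soap offcut from the bench into the weighing scoop on the scale, pick up the scoop and tip all the soap into the melter's pot. Set the empty scoop back on the scale, and leave the jug, the bottle and the spatula alone.

Things in the scene. Friction and masses are not known exactly. Their poses are not given: they have to be found in the camera images.
- pot_mouth (a point): The melter, fixed to the bench: a grey round heated base (244 mm across, 42 mm high) with an open stainless pot. This point is the centre of the pot's open mouth, at the rim, 160 mm above the bench; pot 230 mm across outside, wall 5 mm, inner floor 108 mm below the rim. x points from the outlet riser to the pot, z up.
- coupler_mouth (a point): Centre of the upturned mouth (128 mm above the bench) of the cam-and-groove coupler: an aluminium cup 49 mm across on the outlet riser, a slim upright pipe 205 mm from the pot's centre; z up, axes parallel to pot_mouth's. Bore about 40 mm across, 30 mm deep. Its two cam arms are pivoted 27 mm from its axis along +y and -y, 10 mm below the mouth.
- cam_left (a joint): Brass cam arm on the coupler's +y side, 62 mm long, 11 wide, 6 thick. 0 = fully open (pointing out and 35 degrees above level), 0.61 = level, 2.18 = home (hanging straight down; both arms then measure 64 mm across). Starts at 0 to 0.4, stays where left, friction 0.05 N m. A nose on it enters the plug's groove: it cannot close unless the plug is right down.
- cam_right (a joint): The same for the cam arm on the coupler's -y side.
- plug_center (a point): The plug: a short round aluminium groove plug, 54 mm tall, 110 g, standing upright on the bench. This point is its centre, 27 mm above its underside. Its upper 28 mm is a plain head 36 mm across; below it a groove, then a lip 36 mm across with a tapered foot. Seated on the floor of the coupler's bore, its top stands 24 mm above the mouth and this point lies 3 mm below the mouth.
- scale_top (a point): The bench scale, fixed to the bench: this point is the centre of its flat steel platform (200 x 180 mm, 48 mm above the bench, rigid); x lies along the scoop, roughly. The body below is 215 x 190 mm, with a small display jutting out 25 mm at its +y side.
- scoop_center (a point): The weighing scoop: loose aluminium tray on the scale, about 260 g, 200 mm long (x), 150 mm wide (y), 3 mm thick. Walls 34 mm high at back and sides; towards the front they are 26 mm high and converge to 126 mm apart; the front end (+x) is an open lip without wall. This point is the centre of its inner floor, 3 mm above its underside, z up. Soap slides on it when tipped over 20 degrees.
- scoop_lip (a point): Middle of the scoop's open front lip, at floor height: 100 mm from scoop_center along +x.
- scoop_grip (a point): Centre of the scoop's grip: an upright black bar on top of the middle of the back wall, 84 mm wide (y), 11 mm thick (x), from 37 to 73 mm above the scoop's underside. This point lies 55 mm above the underside, 98.5 mm from scoop_center along -x.
- soap1_center (a point): Loose soap offcut, cream block 50 x 36 x 30 mm (its own x, y, z), about 55 g, lying flat on the bench at the start; this point is its centre. Absent in some runs (3 to 5 of the five are there).
- soap2_center (a point): Loose soap offcut, cream block 42 x 40 x 32 mm (its own x, y, z), about 55 g, lying flat on the bench at the start; this point is its centre. Absent in some runs (3 to 5 of the five are there).
- soap3_center (a point): Loose soap offcut, cream block 54 x 34 x 28 mm (its own x, y, z), about 55 g, lying flat on the bench at the start; this point is its centre. Absent in some runs (3 to 5 of the five are there).
- soap4_center (a point): Loose soap offcut, cream block 46 x 38 x 30 mm (its own x, y, z), about 55 g, lying flat on the bench at the start; this point is its centre. Absent in some runs (3 to 5 of the five are there).
- soap5_center (a point): Loose soap offcut, cream block 50 x 32 x 34 mm (its own x, y, z), about 55 g, lying flat on the bench at the start; this point is its centre. Absent in some runs (3 to 5 of the five are there).
- jug: Bystander: stainless jug with one handle, 90 mm across, 100 mm tall; origin at the centre of its underside. Leave alone.
- bottle: Bystander: amber bottle, 56 mm across, 130 mm tall; origin at the centre of its underside. Leave alone.
- spatula: Bystander: spatula lying on the bench, 240 mm long, along its own x; origin at its underside. Leave alone.
Things that resemble listed ones, but are neither listed nor needed, are in the scene too. What is shaped like the part that bears soap5_center but green or purple is not meant.

How it is judged:
On the way, in this order (a step that is already met when the one before it is completed fails the run):
1. the plug stands seated in the coupler (horizontal distance between plug_center and coupler_mouth below 0.006 m and z of plug_center in the frame of coupler_mouth between -0.009 and 0.003 m and angle between plug_center's own z axis and vertical below 0.12 rad), for 0.3 s.
2. both cam arms hang home on the seated plug (all of step 1 and value of joint each of cam_left, cam_right above 2 rad), for 0.3 s.
3. every soap offcut lies in the scoop, the scoop standing on the scale (horizontal distance between scoop_center and scale_top below 0.05 m and z of scoop_center in the frame of scale_top between -0.005 and 0.012 m and angle between scoop_center's own z axis and vertical below 0.06 rad and x of soap1_center in the frame of scoop_center between -0.1 and 0.1 m and y of soap1_center in the frame of scoop_center between -0.075 and 0.075 m and z of soap1_center in the frame of scoop_center between 0.005 and 0.06 m and x of soap2_center in the frame of scoop_center between -0.1 and 0.1 m and y of soap2_center in the frame of scoop_center between -0.075 and 0.075 m and z of soap2_center in the frame of scoop_center between 0.005 and 0.06 m and x of soap3_center in the frame of scoop_center between -0.1 and 0.1 m and y of soap3_center in the frame of scoop_center between -0.075 and 0.075 m and z of soap3_center in the frame of scoop_center between 0.005 and 0.06 m and x of soap4_center in the frame of scoop_center between -0.1 and 0.1 m and y of soap4_center in the frame of scoop_center between -0.075 and 0.075 m and z of soap4_center in the frame of scoop_center between 0.005 and 0.06 m and x of soap5_center in the frame of scoop_center between -0.1 and 0.1 m and y of soap5_center in the frame of scoop_center between -0.075 and 0.075 m and z of soap5_center in the frame of scoop_center between 0.005 and 0.06 m), for 0.3 s.
4. the scoop is tipped with its lip over the pot (angle between scoop_center's own z axis and vertical above 0.35 rad and horizontal distance between scoop_lip and pot_mouth below 0.12 m and z of scoop_lip in the frame of pot_mouth between -0.03 and 0.15 m), for 0.1 s.
At the end, for the whole second after the job is handed in: The plug is seated in the coupler (within 6 mm of its axis and right down to about 6 mm) with both cam arms home (beyond 2.0 rad); every soap offcut present lies inside the pot, below its rim; the scoop stands level on the scale, its centre within 50 mm of the platform's (all of step 2 and horizontal distance between each of soap1_center, soap2_center, soap3_center, soap4_center, soap5_center and pot_mouth below 0.108 m and z of each of soap1_center, soap2_center, soap3_center, soap4_center, soap5_center in the frame of pot_mouth below -0.015 m and horizontal distance between scoop_center and scale_top below 0.05 m and z of scoop_center in the frame of scale_top between -0.005 and 0.012 m and angle between scoop_center's own z axis and vertical below 0.06 rad); the robot touches nothing.
It fails at once if one cam arm is swung home while the other is still open ((value of joint cam_left above 1.8 rad and value of joint cam_right below 0.9 rad) or (value of joint cam_right above 1.8 rad and value of joint cam_left below 0.9 rad)).
It fails at once if a bystander (jug, bottle, spatula) is moved by more than 3 cm or tipped over (distance of any of jug, bottle, spatula from where it was at the start of the episode above 0.03 m or angle between any of jug, bottle's own z axis and vertical above 0.5 rad).
Of soap1, soap2, soap3, soap4, soap5 only 3 to 5 are there at a start; the rules pass over those that are not, and their reading is None.
At some moment in a run one of soap1, soap2, soap3, soap4, soap5 may be knocked a few centimetres aside while the robot is not near it.
It also fails if it takes over 210 s, if anything falls off the work surface, if the arm or the gripper's body presses on something with over 40 N, if the wrist force passes 120 N, or if a joint passes its speed limit or range.

ROBOT

A 6-joint arm with a two-finger parallel gripper is mounted at the origin on the work surface. World frame = base frame: x ahead of the robot, y to its left, z up, the work surface at z = 0. Lengths are in m, angles in rad, forces in N, time in s.
With the tool pointing down it reaches from about 0.3 to 0.775 m from the base axis. Payload 14.6 kg.
Tool frame: the origin (TCP) lies on the centre line of the jaws, within the pads' length; the fingertips stand env.nose_length ahead of it and the grasp point (between the pads) lies 5 mm behind it (env.nose_length is the distance from the TCP to the fingertips, in m); z points along the fingers, x is the direction in which the jaws open and shut, and the axes are right-handed (so a half turn about z gives the same grasp; the last joint's range is limited). The gripper opens to 85 mm and grips with 20 to 120 N. Pads are 22 mm wide; open, the fingers measure 114 mm over their backs; the gripper's body (76 mm by 85 mm) begins 54 mm behind the grasp point. The pads swing forward as they close: fully open they stand 13 mm farther back than shut.
Start: joints at [1.242, 0.3, 1.521, -0, 1.321, -0.067], TCP at [0.142, 0.531, 0.222] pointing down, gripper open.
Joint ranges: [-3.03, 3.03], [-0.79, 2.21], [0.23, 2.52], [-1.04, 4.18], [0, 3.07], [-2.55, 2.55]. Speed limits (rad/s): [2.22, 2.22, 2.57, 3.14, 3.14, 3.14].

INTERFACE

Orientations are given as a unit quaternion [x, y, z, w].
In Python, from plant import env, jaws, eyes, workorder gives the robot as it stands. Calls block until the motion is done:
- env.goto(position, orientation): joint-space move of the TCP to a pose.
- env.move_straight(position, frame=None, rate=0.15): straight line of the TCP; frame=None keeps the orientation; rate is the mean speed in m/s.
- env.goto_joints(angles): joint-space move.
- jaws.set_gripper(opening): finger opening in m; the grip force is fixed at half the most; returns when the fingers have stopped.
- env.hold(seconds).
- env.inverse_kinematics(position, orientation): joint angles nearest the present ones, or None.
- env.sense(): the state.
- eyes.grab_frame(name): name is "side" or "top" or "wrist"; returns a dict with "pixels" (420x560x3 uint8, red, green, blue), "mtx" (3x3 intrinsics, pixels), "k1" (the pictures are not rectified: a ray, as slopes to the right and down, at radius r is drawn at 1 + k1 r^2 times it, then the intrinsics apply), "R" (3x3) and "t" (3): a world point X has camera coordinates R X + t. Camera axes: x right, y down, z forward; pixel columns grow to the right and rows downward; lengths in m; the calibration is good to about 2 mm. A picture is of the moment at which its call begins. There is no depth.
A pose or a line that the arm cannot do raises env.Unreachable and nothing moves.
- workorder.finish_job(): hands the job in, once; it reports no verdict.
The state is a dict: "time": time; "joint_positions": joint angles; "qd": joint speeds; "tau": joint torques, N m; "position": TCP position; "ee_rot": TCP orientation; "wrist_force": force on the tool from outside, world axes, zero at the start; "moment": the same for the moment, N m; "width": finger opening in m.
Only numpy, scipy, OpenCV 4.12 (cv2) and the standard library are available. Lean on these libraries where they do the work, as an engineer would, in place of code of your own. Each camera call takes 0.05 s, during which the arm holds its last target. There are 200 camera calls.

## Working session

There is one attempt and no reset: what is moved stays moved. The work goes in short steps, each a Python script; the robot and the scene stay as the last script left them, time stands still between calls to the robot, and variables do not carry over. Pictures are saved under pics/ and viewed, about 12 in all and at most 16, crops included, and the job is handed in when it is done.

```bash
ls; mkdir -p pics; python3 - <<'E'
from plant import env,jaws,eyes
import cv2
for n in("top","side","wrist"):
    f=eyes.grab_frame(n);cv2.imwrite(f"pics/{n}0.png",f["pixels"][:,:,::-1]);print(n,f["mtx"].tolist(),f["k1"],f["R"].round(3).tolist(),f["t"])
s=env.sense();print({k:s[k] for k in("time","ee_rot","width","wrist_force")},env.nose_length)
E
```

```text
pics
top [[382.2246148784748, 0.0, 275.8867637402238], [0.0, 382.2246148784748, 206.00344628129372], [0.0, 0.0, 1.0]] -0.10639457382102048 [[0.002, -1.0, 0.005], [-0.998, -0.003, -0.066], [0.066, -0.005, -0.998]] [-0.02976328  0.58876649  1.01850933]
side [[467.48273531377185, 0.0, 277.43209905609973], [0.0, 467.48273531377185, 201.073478838963], [0.0, 0.0, 1.0]] -0.030647389661962437 [[0.699, -0.715, 0.006], [-0.408, -0.406, -0.818], [0.587, 0.57, -0.575]] [-0.44079545  0.31068128  0.84768808]
wrist [[342.1452631578864, 0.0, 278.5577926017052], [0.0, 342.1452631578864, 206.43008059478097], [0.0, 0.0, 1.0]] 0.002903548871473424 [[0.26, 0.966, -0.002], [0.914, -0.245, 0.324], [0.313, -0.086, -0.946]] [-0.54924458 -0.04159364  0.38113237]
{'time': 0.15, 'ee_rot': array([ 7.93348230e-01,  6.08767928e-01, -3.60837430e-04,  2.56016905e-04]), 'width': 0.08565387026114367, 'wrist_force': array([-0.36306363, -0.48440061,  0.05231981])} 0.014
```

View pics/top0.png

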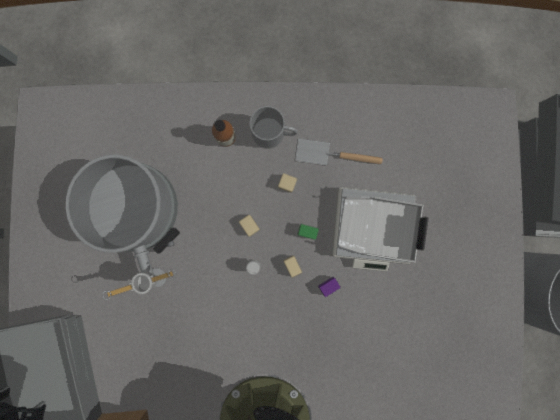

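View pics/side0.png

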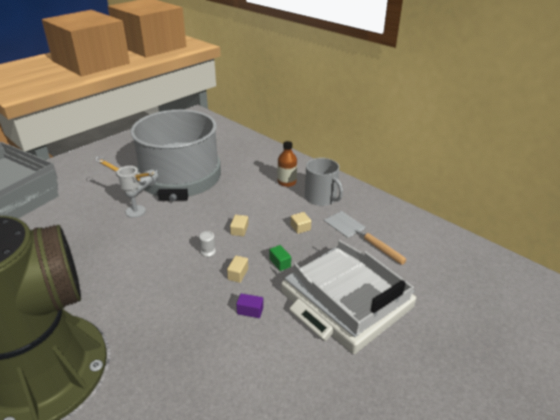

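Top view: soaps (cream) at (287,183), (249,226), (293,266). The green (309,232) and purple (329,287) blocks are decoys. The plug is at (253,268), the coupler at (142,283) with arms to (105,294) and (172,273), and the pot rim around (113,203). The scoop is at (380,228) with its grip at (421,233). The side view agrees, with three soaps.

```bash
cat > h.py <<'E'
from plant import env,jaws,eyes,workorder
import numpy as np,cv2
from scipy.spatial.transform import Rotation as Ro
def grab(n,save=None):
    f=eyes.grab_frame(n); f["bgr"]=f["pixels"][:,:,::-1].copy()
    if save: cv2.imwrite(f"pics/{save}.png",f["bgr"])
    return f
def ray(f,uv):
    p=cv2.undistortPoints(np.array(uv,float).reshape(-1,1,2),np.array(f["mtx"]),np.array([f["k1"],0,0,0.])).reshape(-1,2)
    R=np.array(f["R"]);C=-R.T@np.array(f["t"])
    return C,np.c_[p,np.ones(len(p))]@R
def onz(f,uv,z):
    C,d=ray(f,uv); return C+d*((z-C[2])/d[:,2])[:,None]
def proj(f,X):
    R=np.array(f["R"]);X=np.array(X,float).reshape(-1,3)
    return cv2.projectPoints(X,cv2.Rodrigues(R)[0],np.array(f["t"],float),np.array(f["mtx"]),np.array([f["k1"],0,0,0.]))[0].reshape(-1,2)
def down(a):
    "tool down, jaw (x) axis at world yaw a"
    c,s=np.cos(a),np.sin(a)
    return Ro.from_matrix(np.c_[[c,s,0],[s,-c,0],[0,0,-1]]).as_quat()
def cream(f):
    h=cv2.cvtColor(f["bgr"],cv2.COLOR_BGR2HSV)
    m=cv2.inRange(h,(15,50,130),(32,150,255))
    m=cv2.morphologyEx(m,cv2.MORPH_OPEN,np.ones((3,3)))
    return [c for c in cv2.findContours(m,cv2.RETR_EXTERNAL,cv2.CHAIN_APPROX_NONE)[0]]
E
python3 - <<'E'
from h import *
f=grab("top")
for c in cream(f):
    a=cv2.contourArea(c)
    if a<60: continue
    (u,v),(w,h),an=cv2.minAreaRect(c); b=cv2.boxPoints(((u,v),(w,h),an)); P=onz(f,b,.03)
    print("soap",np.round([u,v,a],0),onz(f,[u,v],.025)[0].round(3),"sides",np.linalg.norm(P[0]-P[1]).round(3),np.linalg.norm(P[1]-P[2]).round(3))
for n,uv,z in(("plug",(253,268),.054),("coup",(142,283),.128),("armL",(105,294),.14),("armR",(172,273),.14),("pot",(113,203),.16),("grip",(421,233),.12),("scoopfar",(338,225),.06),("green",(309,232),.03),("purple",(329,287),.03),("jug",(268,125),.1),("bottle",(222,130),.1)):
    print(n,onz(f,uv,z)[0].round(3))
w=grab("wrist");s=env.sense();T=Ro.from_quat(s["ee_rot"]).as_matrix();R=np.array(w["R"])
print("cam in tool",(T.T@(-R.T@w["t"]-s["position"])).round(4),"\ncam axes in tool",(T.T@R.T).round(3).tolist())
crop=f["bgr"]
cv2.imwrite("pics/c1.png",np.hstack([cv2.resize(crop[140:320,60:200],None,fx=3,fy=3,interpolation=2),cv2.resize(crop[170:290,310:440],(380,540),interpolation=2)]))
E
```

```text
soap [121. 290.  68.] [0.359 0.394 0.025] sides 0.057 0.012
soap [293. 267. 172.] [ 0.426 -0.075  0.025] sides 0.03 0.048
soap [249. 225. 200.] [0.536 0.044 0.025] sides 0.033 0.048
soap [287. 182. 176.] [ 0.654 -0.059  0.025] sides 0.037 0.04
soap [361. 157. 140.] [ 0.724 -0.262  0.025] sides 0.014 0.113
plug [0.425 0.031 0.054]
coup [0.393 0.298 0.128]
armL [0.366 0.386 0.14 ]
armR [0.419 0.221 0.14 ]
pot [0.586 0.362 0.16 ]
grip [ 0.516 -0.389  0.12 ]
scoopfar [ 0.537 -0.19   0.06 ]
green [ 0.519 -0.117  0.03 ]
purple [ 0.372 -0.171  0.03 ]
jug [ 0.791 -0.007  0.1  ]
bottle [0.778 0.11  0.1  ]
cam in tool [ 0.0002 -0.0837 -0.1515] 
cam axes in tool [[1.0, -0.001, -0.001], [0.001, 0.946, 0.324], [0.001, -0.324, 0.946]]
```

View pics/c1.png

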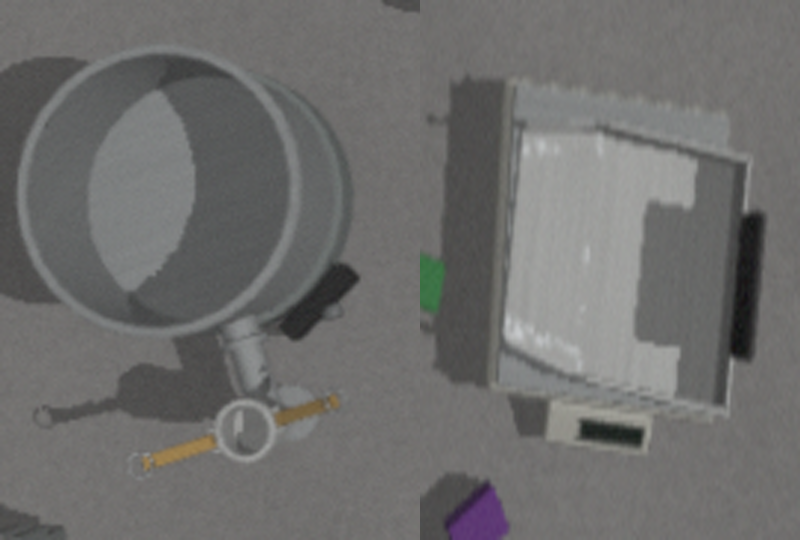

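```bash
python3 - <<'E'
from h import *
a=np.deg2rad(18.3);q=down(a);out=[]
for n,p in(("coupler",[.393,.298,.221]),("plug",[.425,.031,.147])):
    env.goto(p if n=="plug" else p,q); f=grab("wrist",n+"1"); out.append(f["bgr"]);s=env.sense()
    print(n,s["time"],s["position"].round(4),s["joint_positions"].round(2))
    np.savez(n+"1.npz",**{k:f[k] for k in("bgr","mtx","k1","R","t")})
    print(proj(f,[p[0],p[1],.128 if n=="coupler" else .054]))
cv2.imwrite("pics/two.png",np.hstack([o[60:360,80:480] for o in out]))
E
```

```text
coupler 1.5917 [0.3925 0.2988 0.221 ] [0.58 0.17 1.68 0.   1.29 0.25]
[[278.97604717 207.04053282]]
plug 2.725 [0.4253 0.032  0.1474] [-0.01  0.11  1.94  0.    1.09 -0.33]
[[277.92801674 206.75287267]]
```

View pics/two.png

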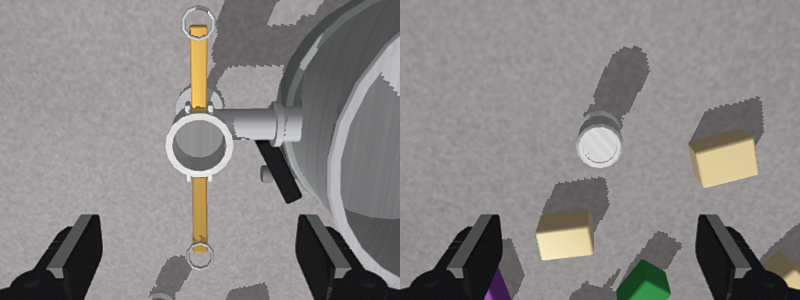

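The coupler ring is at about (279,205) and the plug top at (280,207), both full-frame pixels. The arms run along the image vertical, so the yaw is right, and the fingers have room beside the neighbouring soaps. I'll refine both centres with ellipse fits.

```bash
cat >> h.py <<'E'
def ell(f,c,r,lo,minr):
    "ellipse fit of the bright blob's outer contour about pixel c"
    g=cv2.cvtColor(f["bgr"],cv2.COLOR_BGR2GRAY);m=np.zeros_like(g);cv2.circle(m,tuple(c),r,255,-1)
    b=cv2.bitwise_and(cv2.inRange(g,lo,255),m)
    k=max(cv2.findContours(b,cv2.RETR_EXTERNAL,cv2.CHAIN_APPROX_NONE)[0],key=cv2.contourArea)
    return cv2.fitEllipse(cv2.convexHull(k))
E
python3 - <<'E'
from h import *
for n,c,z,los in(("coupler",(279,205),.128,(190,205,215)),("plug",(279,207),.054,(190,205,215))):
    f=dict(np.load(n+"1.npz"));f["k1"]=float(f["k1"])
    for lo in los:
        e=ell(f,c,40,lo,0);P=onz(f,[e[0],(e[0][0]+e[1][0]/2,e[0][1])],z)
        print(n,lo,np.round(e[0],1),np.round(e[1],1),P[0].round(4),"dia",2*np.linalg.norm(P[1]-P[0]).round(4))
E
```

```text
coupler 190 [278.8 207. ] [66.4 69.5] [0.3929 0.298  0.128 ] dia 0.0502
coupler 205 [278.8 206.9] [65.6 68.9] [0.3928 0.298  0.128 ] dia 0.0496
coupler 215 [278.8 206.6] [65.6 68. ] [0.3928 0.2983 0.128 ] dia 0.0496
plug 190 [278.9 207.3] [40.3 42.1] [0.4259 0.0308 0.054 ] dia 0.0306
plug 205 [279.2 207.1] [40.  40.5] [0.426  0.0311 0.054 ] dia 0.0304
plug 215 [281.1 201.3] [ 8.7 34.3] [0.4259 0.0359 0.054 ] dia 0.0066
```

```bash
python3 - <<'E'
from h import *
q=down(np.deg2rad(18.3));P=np.array([.426,.031]);C=np.array([.3928,.298])
jaws.set_gripper(.06)
env.move_straight([*P,.048],q); jaws.set_gripper(0.02); s=env.sense();print("width",s["width"],s["wrist_force"].round(1))
env.move_straight([*P,.23],rate=.3); env.goto([*C,.23],q); env.move_straight([*C,.18],rate=.2)
f0=env.sense()["wrist_force"];print(env.sense()["position"],env.sense()["time"])
for z in np.arange(.176,.145,-.003):
    env.move_straight([*C,z],rate=.05);s=env.sense();d=s["wrist_force"]-f0
    print(s["position"].round(4),d.round(1))
    if abs(d[2])>8: break
grab("side","ins")
f=grab("wrist","insw")
E
```

```text
width 0.019937388981563976 [-0.1  0.5  0.7]
[0.39333079 0.29723427 0.18049983] 6.5833
[0.3931 0.298  0.1768] [-1.1  0.2  0.3]
[0.3928 0.298  0.173 ] [-1.3 -0.8 -1.1]
[0.3927 0.298  0.1698] [-0.8 -1.  -0.8]
[0.3927 0.2979 0.1668] [-1.3 -0.2 -1.1]
[0.3927 0.298  0.1638] [-0.2  0.2  0.1]
[0.3927 0.2979 0.1608] [-1.2  0.7 -0.6]
[0.3927 0.2979 0.1578] [-0.2 -0.1 -0.2]
[0.3927 0.2979 0.1548] [-1.   0.1 -0.7]
[0.3927 0.298  0.1518] [-1.1 -0.2  0.1]
[0.3927 0.298  0.1488] [-1.5 -0.7 -0.2]
[0.3927 0.298  0.1458] [-0.6 -0.4 -0.6]
```

The width went to 20 mm, so the plug was not gripped. I'll find where it is now.

```bash
python3 - <<'E'
from h import *
q=down(np.deg2rad(18.3));jaws.set_gripper(.06)
env.move_straight([.3928,.298,.23],rate=.3);env.goto([.4253,.032,.147],q)
f=grab("wrist");np.savez("plug2.npz",**{k:f[k] for k in("bgr","mtx","k1","R","t")})
t=grab("top")
cv2.imwrite("pics/lost.png",np.hstack([f["bgr"],cv2.resize(t["bgr"][200:305,80:140],(240,420)) ])[:, :800])
print(env.sense()["time"])
E
```

```text
11.5167
```

View pics/lost.png

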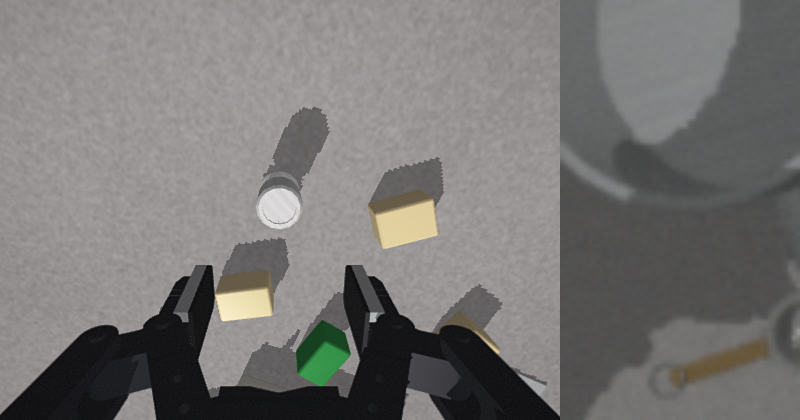

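The plug is unmoved at (279,207), so the fingers closed above it. The tips sit farther back than assumed. I'll go lower and look before closing.

```bash
python3 - <<'E'
from h import *
P=np.array([.426,.031])
env.move_straight([*P,.040]);s=env.sense();print(s["position"],s["wrist_force"].round(1),s["width"])
f=grab("wrist");jaws.set_gripper(.03);s=env.sense();print(s["width"],s["position"],s["wrist_force"].round(1));g=grab("side");k=grab("wrist")
cv2.imwrite("pics/gr.png",np.hstack([cv2.resize(g["bgr"][180:300,140:280],(400,343)),cv2.resize(k["bgr"],(400,343))]))
E
```

```text
[0.4264542  0.03112319 0.04067983] [-0.   0.6  0.1] 0.060188690025053504
0.031870435306916634 [0.42659789 0.03097191 0.04111309] [-3.6  0.1 14.1]
```

View pics/gr.png

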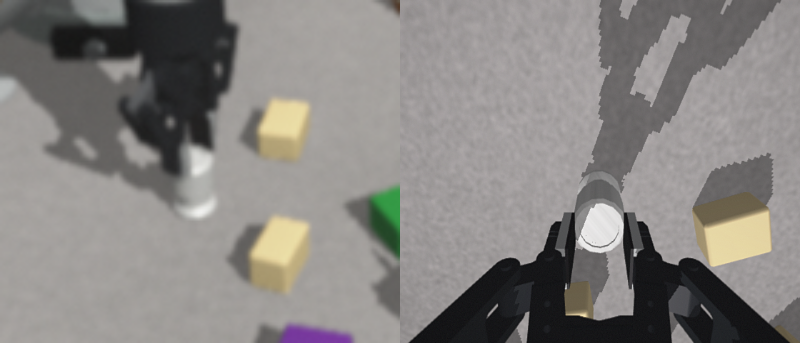

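```bash
python3 - <<'E'
from h import *
P=np.array([.426,.031])
jaws.set_gripper(.06);env.move_straight([*P,.030]);s=env.sense();print(s["position"],s["wrist_force"].round(1))
jaws.set_gripper(.03);s=env.sense();print(s["width"],s["position"],s["wrist_force"].round(1));g=grab("side");k=grab("wrist")
cv2.imwrite("pics/gr2.png",np.hstack([cv2.resize(g["bgr"][180:300,140:280],(400,343)),cv2.resize(k["bgr"],(400,343))]))
E
```

```text
[0.42562247 0.03102064 0.02966659] [ 0.  -0.9 -0.3]
0.03376953516100724 [0.42626687 0.03096799 0.0305955 ] [-1.8 -1.   6.2]
```

View pics/gr2.png

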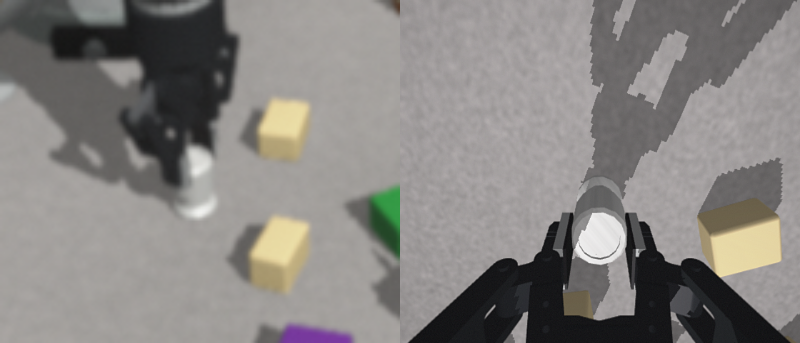

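Firm grip now. Next is the lift and insertion.

```bash
python3 - <<'E'
from h import *
q=down(np.deg2rad(18.3));P=np.array([.426,.031]);C=np.array([.3928,.298])
env.move_straight([*P,.2],rate=.3);print("w",env.sense()["width"]); env.goto([*C,.2],q); env.move_straight([*C,.165],rate=.15);env.hold(.2)
f0=env.sense()["wrist_force"];f=grab("wrist","pre");g=grab("side")
for z in np.arange(.160,.1265,-.0025):
    env.move_straight([*C,z],rate=.05);s=env.sense();d=s["wrist_force"]-f0
    print(s["position"].round(4),d.round(1),round(s["width"],4))
    if abs(d[2])>10: break
k=grab("side")
cv2.imwrite("pics/ins2.png",np.hstack([cv2.resize(f["bgr"][150:390,180:400],(270,300)),*[cv2.resize(x["bgr"][120:230,80:180],(265,300)) for x in(g,k)]]))
E
```

```text
w 0.033635321377787304
[0.3926 0.2979 0.1597] [-1.5 -1.2  1.3] 0.0335
[0.3927 0.298  0.1573] [-1.6 -1.4  1.5] 0.0336
[0.3927 0.298  0.1548] [-0.6 -1.8  0.8] 0.0334
[0.3927 0.298  0.1523] [ 0.2 -1.1  1.4] 0.0336
[0.3927 0.298  0.1498] [-0.6 -1.6  0.9] 0.0337
[0.3927 0.298  0.1473] [-0.9 -0.7  1.4] 0.0336
[0.3927 0.298  0.1448] [-0.6 -1.8  0.2] 0.0331
[0.3927 0.298  0.1423] [-1.8 -0.3  0.7] 0.0335
[0.3927 0.298  0.1398] [ 0.3 -1.7 -0. ] 0.0334
[0.3927 0.298  0.1373] [-0.9 -1.6  1.6] 0.0335
[0.3927 0.298  0.1348] [-0.7 -1.   1.2] 0.0331
[0.3927 0.298  0.1323] [-0.3 -2.   0.9] 0.0335
[0.3927 0.2979 0.1298] [-0.7 -1.1  1.1] 0.0334
[0.3932 0.2983 0.1285] [-4.4 -2.5 13.8] 0.0337
```

View pics/ins2.png

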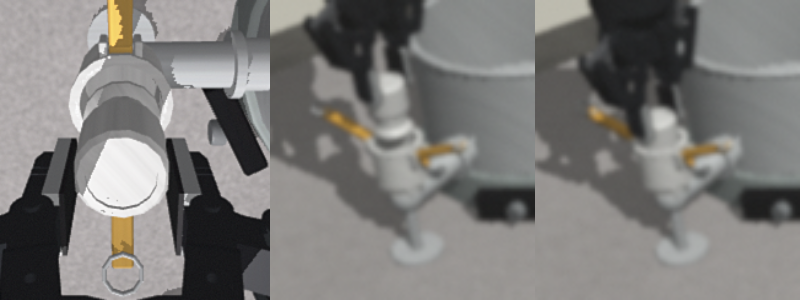

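Seated: contact came at TCP z .1285, against .1286 predicted. Now I'll release and bring the open fingers down astride both arms.

```bash
python3 - <<'E'
from h import *
C=np.array([.3928,.298]);q=down(np.deg2rad(108.3))
jaws.set_gripper(.085);env.move_straight([*C,.23],rate=.3);env.goto([*C,.22],q)
f=grab("wrist");env.hold(.2);f0=env.sense()["wrist_force"];env.move_straight([*C,.16],rate=.2)
for z in np.arange(.155,.106,-.003):
    env.move_straight([*C,z],rate=.06);s=env.sense();d=s["wrist_force"]-f0
    print(s["position"].round(4)[2],d.round(1))
    if abs(d[2])>15: break
g=grab("wrist");k=grab("side");t=grab("top");print(s["time"])
cv2.imwrite("pics/arms.png",np.hstack([cv2.resize(f["bgr"],(280,300))[:,30:250],cv2.resize(g["bgr"],(280,300)),cv2.resize(k["bgr"][110:230,70:180],(275,300))]))
E
```

```text
0.1557 [ 0.5 -0.4 -0.3]
0.152 [ 1.  -0.5  0.1]
0.1488 [ 1.6 -0.3 -0.5]
0.1458 [ 0.2 -0.1 -0.3]
0.1428 [0.3 0.4 0.1]
0.1398 [ 0.8 -0.5  0.2]
0.1368 [ 0.3 -1.7  0.2]
0.1338 [ 0.1 -0.2  0.8]
0.1308 [ 0.2 -0.7  0.3]
0.1278 [ 1.2 -1.2  0.8]
0.1248 [ 0.4 -0.3  0.5]
0.1218 [ 0.7 -0.9  0.5]
0.1188 [ 1.  -0.7  0.9]
0.1158 [0.9 0.  0.6]
0.1128 [0.1 0.3 0.8]
0.1098 [ 0.8 -1.1  0.3]
0.1069 [ 1.2 -0.8  0.6]
27.4167
```

View pics/arms.png

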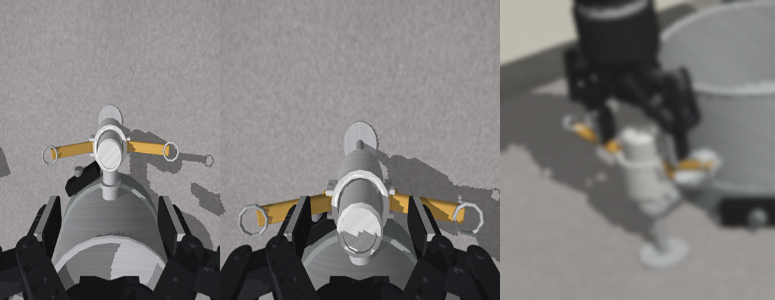

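No contact yet, so the tips are about 30 mm farther back than nominal when open. I'll continue down with force watch.

```bash
python3 - <<'E'
from h import *
C=np.array([.3928,.298])
env.hold(.2);f0=env.sense()["wrist_force"]
for z in np.arange(.105,.06,-.0015):
    env.move_straight([*C,z],rate=.06);s=env.sense();d=s["wrist_force"]-f0
    print(s["position"].round(4)[2],d.round(1),end=";")
    if abs(d[2])>10: break
g=grab("wrist");k=grab("side")
cv2.imwrite("pics/arms2.png",np.hstack([cv2.resize(g["bgr"],(450,340)),cv2.resize(k["bgr"][110:230,70:190],(340,340))]))
E
```

```text
0.1051 [0.4 0.4 1.6];0.1036 [0.5 0.4 2.7];0.102 [1.8 1.3 1.6];0.1005 [2.2 2.  2.3];0.099 [0.8 1.7 4. ];0.0975 [-0.   1.5  3.8];0.096 [0.9 2.2 4.1];0.0944 [0.8 2.2 3.5];0.0929 [0.9 2.4 2.8];0.0914 [0.4 1.1 2.7];0.09 [1.3 1.4 3.7];0.0885 [0.9 1.5 2.4];0.087 [1.9 1.  1.9];0.0855 [1.3 1.3 3. ];0.0839 [1.5 2.3 2.4];0.0824 [1.2 1.7 1.6];0.0809 [1.3 1.  2.5];0.0794 [1.4 1.2 1.8];0.0779 [0.8 1.5 1.8];0.0763 [0.1 1.1 0.8];0.0749 [1.  0.4 0.7];0.0734 [0.5 1.2 1.7];0.0719 [1.4 1.1 1.5];0.0704 [1.1 1.6 1.6];0.07 [-2.5 -2.1 14.4];
```

View pics/arms2.png

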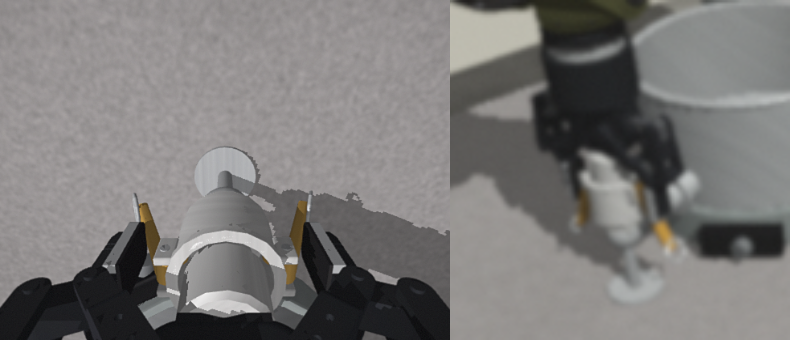

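Both arms are pushed down to about 25° from home, and the palm touched the plug at TCP .070. I'll back off 2 mm and close the jaws.

```bash
python3 - <<'E'
from h import *
C=np.array([.3928,.298])
env.move_straight([*C,.0725]);
for w in(.075,.068,.064,.061,.058):
    jaws.set_gripper(w);s=env.sense();print(w,s["width"],s["wrist_force"].round(1),s["position"].round(4))
    if s["width"]>w+.002: break
env.hold(.3)
g=grab("wrist");k=grab("side")
jaws.set_gripper(.085);env.move_straight([*C,.24],rate=.3)
env.goto([*C,.22],down(np.deg2rad(108.3)));r=grab("wrist");print(env.sense()["time"])
cv2.imwrite("pics/arms3.png",np.hstack([cv2.resize(g["bgr"],(400,300))[:,80:320],cv2.resize(k["bgr"][110:230,70:190],(260,300)),r["bgr"][90:390,130:430]]))
E
```

```text
0.075 0.07495768982101196 [-0.3 -0.5  2.7] [0.3928 0.298  0.0724]
0.068 0.06816348733940183 [0.1 0.1 3. ] [0.3928 0.298  0.0725]
0.064 0.06408978407056956 [-2.8  5.9  4.7] [0.3927 0.2987 0.0727]
0.061 0.06225764918218536 [-5.9  4.1 10.7] [0.3927 0.2988 0.0732]
0.058 0.06215263687848363 [-6.7  4.8 10.3] [0.3927 0.2988 0.0732]
37.3083
```

View pics/arms3.png

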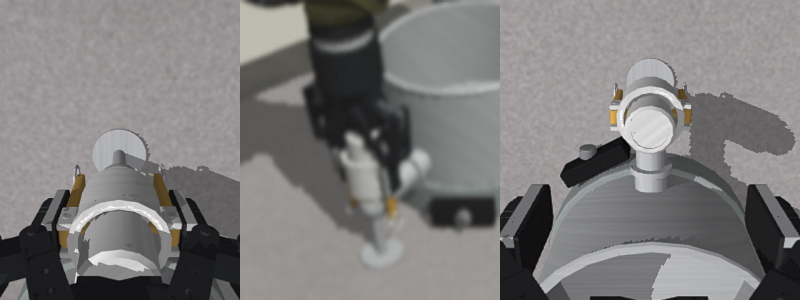

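Both cam arms hang home: the jaws stopped at 62.2 mm indicated, and they read about 2 mm low (36 mm showed as 33.6). Now I'll measure the scoop bar and the soaps with the wrist camera.

```bash
cat >> h.py <<'E'
def qdown(p,a):
    "downward orientation for jaw line at yaw a, the half turn with the smaller last joint"
    c=[(abs(j[5]),b) for b in(a,a+np.pi) if (j:=env.inverse_kinematics(p,down(b))) is not None]
    return down(min(c)[1])
def looksoap(xy,save=None):
    p=[xy[0],xy[1],.125]; s=env.sense()
    env.goto(p,qdown(p,s0:=np.arctan2(xy[1],xy[0])+np.pi/2*0)); env.hold(.1)
    f=grab("wrist",save); best=None
    uv=proj(f,[xy[0],xy[1],.015])[0]
    for c in cream(f):
        if cv2.contourArea(c)<900: continue
        M=cv2.moments(c);m=np.array([M["m10"],M["m01"]])/M["m00"]
        if best is None or np.linalg.norm(m-uv)<np.linalg.norm(best[0]-uv): best=(m,c)
    if best is None: return None
    m,c=best; V=cv2.cvtColor(f["bgr"],cv2.COLOR_BGR2HSV)[:,:,2]; k=np.zeros_like(V);cv2.drawContours(k,[c],-1,255,-1)
    t,_=cv2.threshold(V[k>0].reshape(-1,1),0,255,cv2.THRESH_OTSU)
    top=cv2.morphologyEx(cv2.bitwise_and(k,cv2.inRange(V,float(t)+1,255)),cv2.MORPH_OPEN,np.ones((5,5)))
    tc=max(cv2.findContours(top,cv2.RETR_EXTERNAL,cv2.CHAIN_APPROX_NONE)[0],key=cv2.contourArea)
    w=onz(f,tc.reshape(-1,2),.031)[:,:2]; r=cv2.minAreaRect((w*1000).astype(np.float32))
    b=cv2.boxPoints(r)/1000; e=[b[1]-b[0],b[2]-b[1]]; e.sort(key=np.linalg.norm)
    return dict(c=onz(f,m,.015)[0][:2],top=np.array(r[0])/1000,dims=[round(float(np.linalg.norm(x)),3) for x in e],yaw=float(np.arctan2(e[0][1],e[0][0])))
E
python3 - <<'E'
from h import *
env.goto([.525,-.29,.25],down(np.deg2rad(-96)));env.hold(.1);f=grab("wrist","scoop1")
V=f["bgr"].max(2);m=cv2.morphologyEx(cv2.inRange(V,0,55),cv2.MORPH_OPEN,np.ones((3,3)))
for c in cv2.findContours(m,0,1)[0]:
    if cv2.contourArea(c)>150:
        w=onz(f,c.reshape(-1,2),.121)[:,:2];r=cv2.minAreaRect((w*1000).astype(np.float32));print("dark",cv2.boundingRect(c),np.round(r[0],1),np.round(r[1],1),round(r[2],1))
print(proj(f,[.516,-.389,.121]))
for xy in((.654,-.059),(.536,.044),(.426,-.075)): print(looksoap(xy))
print(env.sense()["time"])
E
```

```text
dark (0, 274, 560, 146) [ 355.5 -273.1] [616.1 181.8] 83.9
dark (383, 136, 36, 97) [ 519.8 -392.2] [20.  84.3] 81.0
[[395.57064766 190.95567672]]
{'c': array([ 0.65314864, -0.06421315]), 'top': array([ 0.65372314, -0.06069242]), 'dims': [0.038, 0.039], 'yaw': -0.3584105372428894}
{'c': array([0.53774284, 0.03944833]), 'top': array([0.53686035, 0.04304732]), 'dims': [0.033, 0.047], 'yaw': -0.967391848564148}
{'c': array([ 0.42709902, -0.07953099]), 'top': array([ 0.42744107, -0.07563919]), 'dims': [0.029, 0.048], 'yaw': -1.113459587097168}
42.5583
```

View pics/scoop1.png

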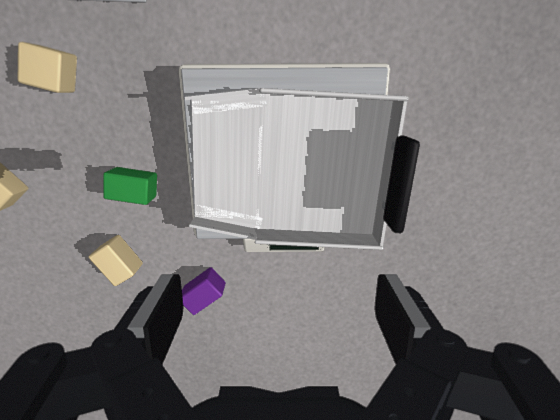

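Wrist view: bar at (383–419,136–233), back-rim corners (407,98) and (383,247), lip edge around (190,160), scale far edge (182,67)–(388,66).

```bash
cat > m.py <<'E'
from h import *
env.goto([.525,-.29,.25],down(np.deg2rad(-96)));env.hold(.1);f=grab("wrist")
def P(u,v,z): return onz(f,[u,v],z)[0][:2]
a,b=P(407,98,.085),P(383,247,.085);d=a-b;print("rim",a.round(4),b.round(4),np.linalg.norm(d),"yaw x",90+np.rad2deg(np.arctan2(d[1],d[0])))
a,b=P(412,137,.121),P(394,232,.121)
s=P(191,160,.051);print("lip mid",s.round(4))
for z in(.048,):
    a,b=P(182,67,z),P(388,66,z);d=b-a;print("scale edge",a.round(4),b.round(4),np.linalg.norm(d),np.rad2deg(np.arctan2(d[1],d[0])))
    n=np.array([d[1],-d[0]])/np.linalg.norm(d); print("scale c", ((a+b)/2+n*.09).round(4),((a+b)/2-n*.09).round(4))
E
python3 m.py
```

```text
rim [ 0.5888 -0.4093] [ 0.4454 -0.3878] 0.14501815165010407 yaw x 81.48643477652426
lip mid [ 0.5481 -0.2003]
scale edge [ 0.6371 -0.2078] [ 0.6177 -0.4037] 0.19690888882549137 -95.65438526455956
scale c [ 0.5378 -0.2969] [ 0.7169 -0.3146]
```

Scoop yaw is 81.3°, its centre (.5345,-.299). The scale centre is (.538,-.297), so all sizes agree. Now collecting the soaps.

```bash
cat > collect.py <<'E'
from h import *
S=np.array([.5345,-.299]);ys=np.deg2rad(81.3);X=np.array([np.cos(ys),np.sin(ys)]);Y=np.array([-X[1],X[0]])
def collect(xy,slot):
    m=looksoap(xy)
    if m is None: print("not seen",xy);return False
    c=(m["c"]+m["top"])/2;print(c.round(4),m["dims"],round(m["yaw"],2),end=" ")
    if np.linalg.norm(c-xy)>.012: m=looksoap(c);c=(m["c"]+m["top"])/2;print("again",c.round(4),m["dims"],end=" ")
    jaws.set_gripper(.07);p=[*c,.06];q=qdown(p,m["yaw"]);env.goto(p,q);env.hold(.1);f0=env.sense()["wrist_force"]
    env.move_straight([*c,.003],rate=.12);d=env.sense()["wrist_force"]-f0
    if d[2]>8: print("contact",d);return False
    jaws.set_gripper(.015);env.move_straight([*c,.15],rate=.3);s=env.sense();w=s["width"];print("w",round(w,4),end=" ")
    if w<.022: print("missed");jaws.set_gripper(.07);return False
    t=S+X*slot[0]+Y*slot[1];p=[*t,.15];q=qdown(p,ys);env.goto(p,q);print("hold w",round(env.sense()["width"],4),end=" ")
    env.move_straight([*t,.060],rate=.15);jaws.set_gripper(min(w+.022,.08));env.move_straight([*t,.16],rate=.3)
    print("t",env.sense()["time"]);return True
E
python3 - <<'E'
from collect import *
for xy,sl in(((.4275,-.0775),(.035,-.036)),((.537,.041),(.035,.036)),((.6535,-.0625),(-.03,0))):
    if not collect(np.array(xy),sl): break
env.goto([.525,-.29,.25],down(np.deg2rad(-96)));f=grab("wrist");g=grab("top")
for c in cream(g):
    if cv2.contourArea(c)>60:print("top",cv2.boundingRect(c))
cv2.imwrite("pics/col.png",f["bgr"])
E
```

```text
[ 0.4272 -0.0774] [0.029, 0.048] -1.11 w 0.0308 hold w 0.0306 t 50.5833
[0.5373 0.0414] [0.033, 0.047] -0.97 w 0.0346 hold w 0.0348 t 57.7417
[0.6752 0.0317] [0.037, 0.04] -0.36 again [0.6748 0.0293] [0.038, 0.039] w 0.0387 hold w 0.0387 t 65.1583
top (359, 228, 14, 20)
top (364, 200, 12, 20)
top (341, 152, 41, 11)
```

View pics/col.png

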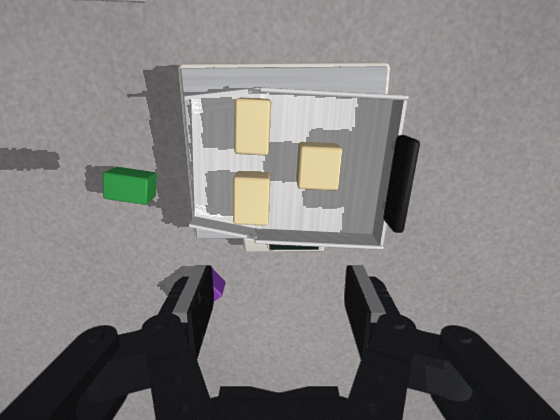

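All three soaps lie in the scoop: (252,126), (252,198) and (320,167). One had been knocked and was re-found. Next I'll check which pour poses are reachable.

```bash
cat > pour.py <<'E'
from h import *
POT=np.array([.586,.362,.160])
def pose(phi,th,lip,flip=1):
    Rs=Ro.from_euler("ZY",[phi,th]); x=np.array([-1,0,0]) if flip else np.array([1,0,0])
    z=np.array([0,0,-1.]);M=np.c_[x,np.cross(z,x),z]
    return np.array(lip)+Rs.apply([-.1985,0,.029]),(Rs*Ro.from_matrix(M)).as_quat()
def lipat(phi,back,h): return POT+[-back*np.cos(phi),-back*np.sin(phi),h]
E
python3 - <<'E'
from pour import *
for fl in(1,0):
  for d in range(-20,121,20):
    ph=np.deg2rad(d);r=[]
    for th,h in((0,.09),(30,.06),(50,.05),(60,.05)):
        j=env.inverse_kinematics(*pose(ph,np.deg2rad(th),lipat(ph,.04,h),fl)); r.append(None if j is None else j.round(2).tolist())
    print(fl,d,r[0],r[1],r[2],r[3])
p,q=pose(np.deg2rad(81.3),0,[.5345+.1*np.cos(1.419),-.299+.1*np.sin(1.419),.051]);print(p,env.inverse_kinematics(p,q))
E
```

```text
1 -20 [0.82, 0.31, 1.37, -0.0, 1.46, -1.97] [0.58, 0.49, 1.06, 0.44, 1.89, -2.13] [0.45, 0.69, 0.8, 0.74, 2.2, -2.07] [0.4, 0.82, 0.64, 0.95, 2.33, -1.94]
1 0 [0.73, 0.15, 1.57, -0.0, 1.42, -2.41] [0.55, 0.44, 1.13, 0.3, 2.01, -2.52] [0.47, 0.72, 0.74, 0.55, 2.41, -2.4] [0.44, 0.9, 0.49, 0.8, 2.61, -2.19]
1 20 None None None None
1 40 None None None None
1 60 [0.25, 0.13, 1.59, -0.0, 1.42, 2.34] [0.44, 0.44, 1.13, -0.32, 1.99, 2.47] [0.54, 0.73, 0.74, -0.58, 2.39, 2.35] [0.57, 0.91, 0.47, -0.85, 2.59, 2.12]
1 80 [0.16, 0.28, 1.41, -0.0, 1.45, 1.91] [0.42, 0.48, 1.08, -0.45, 1.87, 2.09] [0.55, 0.7, 0.79, -0.76, 2.17, 2.02] [0.61, 0.83, 0.61, -0.97, 2.31, 1.9]
1 100 [0.14, 0.48, 1.15, -0.0, 1.52, 1.54] [0.4, 0.53, 0.99, -0.52, 1.72, 1.75] [0.57, 0.66, 0.85, -0.85, 1.91, 1.78] [0.64, 0.74, 0.77, -1.02, 2.0, 1.76]
1 120 [0.17, 0.7, 0.81, -0.0, 1.63, 1.21] [0.4, 0.6, 0.89, -0.52, 1.58, 1.42] [0.57, 0.61, 0.93, -0.87, 1.63, 1.57] None
0 -20 [0.82, 0.31, 1.37, -0.0, 1.46, 1.17] [0.58, 0.49, 1.06, 0.44, 1.89, 1.01] [0.45, 0.69, 0.8, 0.74, 2.2, 1.08] [0.4, 0.82, 0.64, 0.95, 2.33, 1.2]
0 0 [0.
[... 484 characters left out ...]
, -0.8] [0.44, 0.44, 1.13, -0.32, 1.99, -0.67] [0.54, 0.73, 0.74, -0.58, 2.39, -0.8] [0.57, 0.91, 0.47, -0.85, 2.59, -1.02]
0 80 [0.16, 0.28, 1.41, -0.0, 1.45, -1.23] [0.42, 0.48, 1.08, -0.45, 1.87, -1.05] [0.55, 0.7, 0.79, -0.76, 2.17, -1.12] [0.61, 0.83, 0.61, -0.97, 2.31, -1.24]
0 100 [0.14, 0.48, 1.15, -0.0, 1.52, -1.6] [0.4, 0.53, 0.99, -0.52, 1.72, -1.4] [0.57, 0.66, 0.85, -0.85, 1.91, -1.36] [0.64, 0.74, 0.77, -1.02, 2.0, -1.38]
0 120 [0.17, 0.7, 0.81, -0.0, 1.63, -1.93] [0.4, 0.6, 0.89, -0.52, 1.58, -1.72] [0.57, 0.61, 0.93, -0.87, 1.63, -1.57] None
[ 0.51959613 -0.39636593  0.08      ] [-7.07698683e-01  6.63562716e-01  1.33047140e+00 -4.44089210e-16
  1.14755853e+00  1.01494129e+00]
```

```bash
python3 - <<'E'
from pour import *
ph=np.deg2rad(81.3);L0=np.array([.5345+.1*np.cos(ph),-.299+.1*np.sin(ph),.051])
p,q=pose(ph,0,L0);jaws.set_gripper(.045);env.goto(p+[0,0,.08],q);env.hold(.1);f0=env.sense()["wrist_force"]
for dz in(.04,.02,.01,.005,0):
    env.move_straight(p+[0,0,dz],rate=.1);d=env.sense()["wrist_force"]-f0
    if d[2]>6: print("contact",dz,d);break
jaws.set_gripper(0.);print("w",env.sense()["width"],env.sense()["wrist_force"].round(1))
g=env.sense()["position"];np.save("grip.npy",g)
env.move_straight(g+[0,0,.03],rate=.06);print((env.sense()["wrist_force"]-f0).round(1),env.sense()["moment"].round(2),env.sense()["width"])
env.move_straight(g+[0,0,.19],rate=.2);a=grab("side");b=grab("wrist");print(env.sense()["time"],g)
cv2.imwrite("pics/lift.png",np.hstack([a["bgr"][100:400,180:480],b["bgr"][60:360,80:560]]))
E
```

```text
w 0.00990476281067613 [ 0.6 -0.4  1.7]
[ 1.4  0.2 -5. ] [-0.4   0.13 -0.03] 0.010021267350260127
70.5083 [ 0.51974228 -0.39653447  0.08033071]
```

View pics/lift.png

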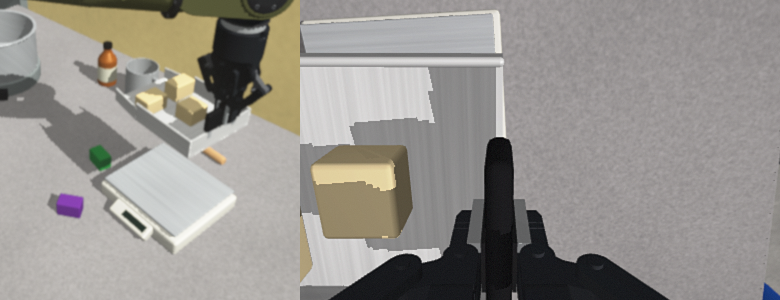

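The scoop is held level with all three soaps aboard. Carrying it over and pouring.

```bash
python3 - <<'E'
from pour import *
ph=np.deg2rad(81.3);g=np.load("grip.npy")
p,q=pose(ph,0,lipat(ph,.055,.10));env.move_straight([g[0],g[1],p[2]],rate=.15);env.move_straight(p,q,rate=.2)
for th,h in((8,.09),(16,.08),(24,.065),(32,.05),(40,.04),(48,.035),(55,.035),(60,.035)):
    p,q=pose(ph,np.deg2rad(th),lipat(ph,.055,h));env.move_straight(p,q,rate=.08);s=env.sense();print(th,s["wrist_force"].round(1),round(s["width"],4))
env.hold(1.0);print(env.sense()["wrist_force"].round(1));t=grab("top");w=grab("wrist");s=grab("side")
cv2.imwrite("pics/pour.png",np.hstack([cv2.resize(t["bgr"][130:310,50:250],(330,300)),cv2.resize(s["bgr"][60:260,80:280],(300,300)),cv2.resize(w["bgr"],(170,300))]));print(env.sense()["time"])
E
```

```text
8 [-0.   0.4 -4.2] 0.01
16 [-0.7 -0.9 -5. ] 0.0101
24 [-0.5 -0.6 -3.2] 0.0099
32 [ 0.3 -0.2 -3. ] 0.0101
40 [ 0.4 -0.9 -2.4] 0.0102
48 [ 0.1  0.  -3.4] 0.01
55 [-0.4  0.  -2.3] 0.0101
60 [ 0.5 -0.2 -3.1] 0.0101
[-0.3  0.1 -3.9]
77.8417
```

View pics/pour.png

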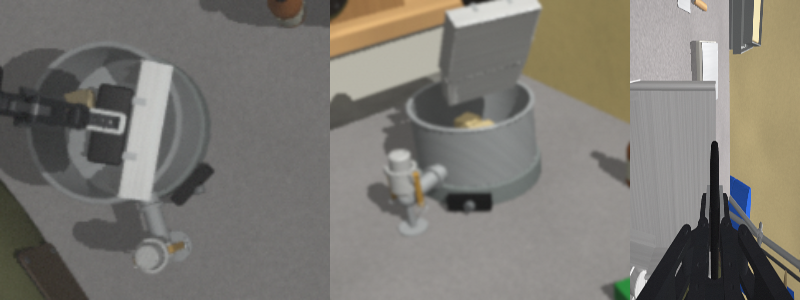

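Soap lies in the pot and the load is down to about 3 N, the scoop alone. Returning the scoop.

```bash
python3 - <<'E'
from pour import *
ph=np.deg2rad(81.3);g=np.load("grip.npy")
for th,h in((45,.05),(30,.07),(15,.09),(0,.11)):
    p,q=pose(ph,np.deg2rad(th),lipat(ph,.055,h));env.move_straight(p,q,rate=.12)
env.move_straight([g[0],g[1],p[2]],rate=.2);env.move_straight(g+[0,0,.03],rate=.2);env.hold(.2);f0=env.sense()["wrist_force"]
for dz in(.015,.008,.004,.002,.001,0,-.001):
    env.move_straight(g+[0,0,dz],rate=.04);d=env.sense()["wrist_force"]-f0;print(dz,d.round(1),end=";")
    if d[2]>2.5: break
jaws.set_gripper(.045);env.hold(.2);env.move_straight(g+[0,0,.15],rate=.2)
env.goto([.525,-.29,.25],down(np.deg2rad(-96)));env.hold(.2);f=grab("wrist","back")
V=f["bgr"].max(2);m=cv2.morphologyEx(cv2.inRange(V,0,55),cv2.MORPH_OPEN,np.ones((3,3)))
for c in cv2.findContours(m,0,1)[0]:
    if cv2.contourArea(c)>150: print("dark",cv2.boundingRect(c))
print("cream in scoop view",[cv2.boundingRect(c) for c in cream(f)])
# look at the pot from above
env.goto([.50,.33,.33],down(np.deg2rad(18.3)));env.hold(.2);w=grab("wrist");t=grab("top");s=grab("side")
for c in cream(t):
    if cv2.contourArea(c)>40:print("top",cv2.boundingRect(c))
cv2.imwrite("pics/final.png",np.hstack([cv2.resize(w["bgr"],(400,300)),cv2.resize(f["bgr"],(400,300))]))
cv2.imwrite("pics/final2.png",np.hstack([t["bgr"][80:320,40:440],s["bgr"][80:320,80:480]]));print(env.sense()["time"])
E
```

```text
0.015 [1.3 0.6 0.9];0.008 [ 1.3 -0.7  0.5];0.004 [ 0.9 -0.3  1. ];0.002 [ 1.1 -0.9  1.2];0.001 [0.8 0.1 0.8];0 [ 0.8 -0.2  1.8];-0.001 [-0.8  0.8  8.8];dark (7, 262, 544, 158)
dark (380, 135, 35, 97)
cream in scoop view []
top (108, 207, 14, 20)
top (90, 184, 16, 17)
top (109, 183, 14, 19)
top (341, 153, 41, 10)
90.725
```

View pics/final.png

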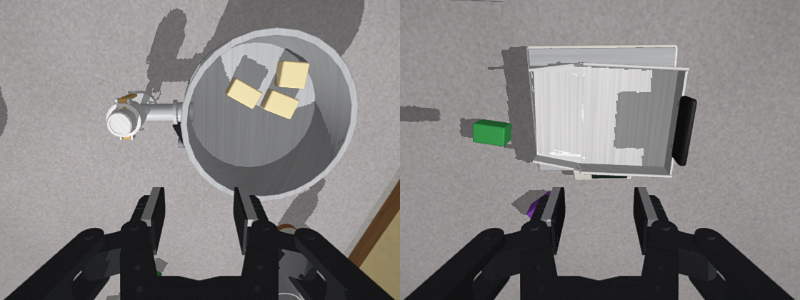

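The left half shows all three soaps on the pot floor, with the plug and cams in place. The right half shows the empty scoop back where it stood (bar at (380,135), against (383,136) before). Handing in.

```bash
python3 -c "
from h import *
print(workorder.finish_job(),env.sense()['time'])"
```

```text
the job is handed in; nothing more can be done
the job is handed in; nothing more can be done
```

The soap melter is charged and I handed the job in after about 91 s of robot time; it reports no verdict.

- **Plug and cams:** The plug went into the coupler with contact at TCP z 0.1285, against 0.1286 predicted. I pressed both cam arms down together with the open fingers, then closed the jaws on them until they stopped at the 64 mm home width (62.2 mm read, and the jaws read about 2 mm low).
- **Soap:** There were three soap offcuts. One was knocked aside on the way and I found it again. All three went into the scoop and were tipped into the pot.
- **Last checks:** The final wrist views show three blocks on the pot floor, the plug and cams in place, and the scoop empty. The scoop is back within about 2 mm of where it started, near the scale's centre. The gripper was clear of everything.
- **What disagreed:** The fingertips sit well behind where `env.nose_length` puts them, by roughly 20–30 mm depending on opening. My first grasp of the plug closed on air above it without moving it. I calibrated by contact after that.
- **Not measured:** I steered clear of the jug, bottle and spatula but did not measure their positions again at the end.

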